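# Nip the sample puck and lock the set screw with its jam nut

## Task

On the blue screw clamp, turn the square-headed set screw clockwise until you feel its sprung foot meet the white puck, then about a tenth of a turn more so that the puck is gently nipped. Then run the big hexagon jam nut below the head down clockwise until you feel it meet the washer on the boss, and tighten it about an eighth of a turn more to lock the setting. Overtighten neither, keep the puck centred, let go, and leave the glassware, spanner and spare nut around the clamp where they are.

Things in the scene. Friction and masses are not known exactly. Their poses are not given: they have to be found in the camera images.
- clamp: blue cast screw clamp fixed to the bench; origin on the bench directly below the upright screw axis, z up. Base 160 x 110 mm, 14 mm thick; column on its -x side (robot side at yaw 0), arm, and a steel boss 30 mm across on the screw axis. Column and arm end at 87 mm height; the boss and its slightly sprung seat end at 115 mm.
- setscrew: square steel head of the set screw, 20 x 20 mm, 16 mm tall; origin: centre of its underside on the screw axis, z up; flats face its own +-x, +-y. Starts 151 to 155 mm above the bench, on a 15 mm stem. Clockwise from above lowers it and its foot 15 mm per turn; it stays where left. Steady drag 0.1 N m; on the puck the torque climbs to about 0.25 N m at a proper nip.
- foot: round sprung foot at the lower end of the set screw, 24 mm across; origin: centre of its underside. Starts about 1 to 5 mm above the puck and turns with the screw. A proper nip is about 0.6 rad after first touch, some 20 N on the puck; over 55 N is too much.
- cell: loose white ceramic sample puck, 46 mm across and roughly 30 mm tall (not ground to an exact height), standing on the clamp's base below the foot; origin at the centre of its underside.
- jamnut: steel hexagon jam nut on the stem between boss and head: 36 mm across flats, 16 mm hexagon over a 2 mm flange of 33 mm; origin: centre of its underside on the screw axis, z up; flats face its own +-x and every 60 degrees. Starts 120 to 125 mm above the bench. Clockwise from above runs it down 15 mm per turn, without the screw; it stays where left. Drag 0.12 N m.
- washer: loose steel washer round the stem on top of the boss, 30 mm outside, 17 mm hole, roughly 4 mm thick; origin: centre of its underside. With the nut on it the torque climbs to about 0.29 N m when snug, about 0.8 rad after first touch, some 30 N; over 75 N is too much.
- flask_a: bystander to leave alone: small capped conical flask, 66 mm across, 90 mm tall; origin at its underside
- flask_b: bystander to leave alone: another such flask; origin at its underside
- jar: bystander to leave alone: white jar, 60 mm across, 75 mm tall; origin at its underside
- amber: bystander to leave alone: amber jar, 48 mm across, 85 mm tall; origin at its underside
- spanner: bystander to leave alone: open-ended spanner 170 mm long, lying flat; not needed; origin at its underside
- sparenut: bystander to leave alone: loose spare hexagon nut, 30 mm across flats, 14 mm tall, lying on the bench; not needed; origin at its underside
Things that resemble listed ones, but are neither listed nor needed, are in the scene too. Of the things like the cell, leave any that is green or pink; of the rest the smaller one is meant.

How it is judged:
By the outcome, as a careful person would: the job done as asked, in the order asked, and still so for the second after the job is handed in, with the robot touching nothing.
It also fails if it takes over 72 s, if anything falls off the work surface, if the arm or the gripper's body presses on something with over 40 N, if the wrist force passes 120 N, or if a joint passes its speed limit or range.

## Robot

A 6-joint arm with a two-finger parallel gripper is mounted at the origin on the work surface. World frame = base frame: x ahead of the robot, y to its left, z up, the work surface at z = 0. Lengths are in m, angles in rad, forces in N, time in s.
With the tool pointing down it reaches from about 0.35 to 0.85 m from the base axis. Payload 8.1 kg.
Tool frame: the origin (TCP) lies at the very end of the fingers, on their centre line; the grasp point (between the pads) lies 19 mm behind it; z points along the fingers, y is the line along which they close (so a half turn about z gives the same grasp; the last joint's range is limited). The gripper opens to 93 mm and grips with 3 to 60 N. Pads are 15 mm wide; open, the fingers measure 128 mm over their backs; the gripper's body (75 mm by 188 mm) begins 65 mm behind the grasp point.
Start: joints at [-1.289, 0.13, 1.488, -0, 1.523, -0.085], TCP at [0.215, -0.56, 0.219] pointing down, gripper open.
Joint ranges: [-2.96, 2.96], [-0.89, 2.26], [0.02, 2.5], [-1.34, 4.48], [0, 2.73], [-2.66, 2.66]. Speed limits (rad/s): [2.39, 2.39, 2.79, 3.14, 3.14, 3.14].

## Interface

Orientations are given as a rotation vector (axis times angle).
In Python, from plant import monitor, eyes, ticket gives the robot as it stands.
- The arm moves only by the tool arm_command, never from a script. Its argument "deltas" is a list that holds one entry, the list of rows, each a list of 6 numbers: the shift along the world's x, y, z in cm, then the turn, a rotation vector about the world's x, y, z in degrees. In form: [[[tx, ty, tz, rx, ry, rz], ...]]. A call has 1 to 12 rows; each row shifts and turns the commanded pose from where the row before left it; what a row does not reach is not made up. A row lasts 1/12 s, in which the tool goes at most 41.7 mm and 7.16 degrees, less where a joint would pass 70% of its speed; a pose out of reach is approached as far as the arm can. A call is refused whole if a number of a shift passes 4.17 or a number of a turn 7.16, either way. A call with a gripper value outside its range is refused whole. "gripper" is the opening, from -1 (shut) to 1 (fully open), set as the call begins (left out, the last holds). The fingers move at their own pace and stop on an object; "squeeze" is the grip in N (left out, the last holds). Time passes only in rows, so rows that do not move let the fingers close. It gives the time, the measured TCP pose, the force, the opening and the grip force at its end, in the units of the state.
- monitor.read_state(): the state, without advancing time (a new reading comes with each control period).
- eyes.read_camera(name): name is "scene" or "top" or "wrist"; returns the picture (400x640x3 uint8, blue, green, red); there is no depth.
- eyes.camera_model(name): a dict with "fx", "fy", "cx", "cy" (pixels), "rvec" (rotation vector, rad) and "tvec" (3), from world to camera coordinates, as OpenCV has them. Camera axes: x right, y down, z forward; pixel columns grow to the right and rows downward; lengths in m; the calibration is good to about 2 mm. A picture is of the moment at which its call begins: read the wrist's pose just before it. camera_model takes no time and is no camera call; for the wrist camera it gives the pose at the moment of the call.
- ticket.close_job(): hands the job in; it is judged then, once.
The state is a dict: "t": time; "q": joint angles; "dq": joint speeds; "joint_torque": joint torques, N m; "tool_pos": TCP position; "orientation": TCP orientation; "force": force on the tool from outside, world axes, zero at the start; "wrist_torque": the same for the moment, N m; "opening": finger opening in m; "gripper_force": force on a finger pad.
Only numpy, scipy, OpenCV 4.12 (cv2) and the standard library are available. Lean on these libraries where they do the work, as an engineer would, in place of code of your own. Each camera call takes 0.05 s, during which the arm holds its last target. There are 200 camera calls.

## Working session

There is one attempt and no reset: what is moved stays moved. The work goes in short steps, Python scripts to look and compute and a tool call to move; the robot and the scene stay as the last step left them, time stands still between calls to the robot, and variables do not carry over. Pictures are saved under pics/ and viewed, at most 10 in all, crops included, and the job is handed in when it is done.

Besides the shell and the picture viewer there is one more tool, called after "Emit:" by a JSON object that holds its "op" and its "data". arm_command: Moves the arm, as the interface text tells. Its arguments: {"type":"object","properties":{"deltas":{"type":"array"},"gripper":{"type":"number"},"squeeze":{"type":"number"}},"required":["deltas"]}

```bash
ls; mkdir -p pics
cat > h.py <<'E'
import numpy as np, cv2
from plant import monitor, eyes, ticket
E
python3 - <<'E'
from h import *
s=monitor.read_state(); print({k:np.round(v,3).tolist() for k,v in s.items()})
a=eyes.read_camera("scene");b=eyes.read_camera("top")
cv2.imwrite("pics/scene.png",a);cv2.imwrite("pics/top.png",b)
for n in("scene","top","wrist"):print(n,{k:np.round(v,3).tolist() for k,v in eyes.camera_model(n).items()})
E
```

```text
pics
{'t': 0.0, 'q': [-1.289, 0.131, 1.489, -0.0, 1.523, -0.085], 'dq': [0.0, -0.001, -0.001, -0.0, 0.001, -0.001], 'joint_torque': [0.002, -55.984, -49.177, 0.077, 0.035, -0.0], 'tool_pos': [0.215, -0.56, 0.218], 'orientation': [-3.087, -0.572, 0.0], 'force': [0.349, 0.431, 0.132], 'wrist_torque': [-0.001, 0.003, 0.003], 'gripper_force': 0.0, 'opening': 0.093}
scene {'fx': 520.019, 'fy': 520.019, 'cx': 320.217, 'cy': 196.751, 'rvec': [1.648, 1.787, -0.854], 'tvec': [-0.004, -0.274, 1.752]}
top {'fx': 458.84, 'fy': 458.84, 'cx': 316.341, 'cy': 203.304, 'rvec': [2.131, -2.114, 0.179], 'tvec': [0.05, 0.599, 0.843]}
wrist {'fx': 280.319, 'fy': 280.319, 'cx': 320.946, 'cy': 197.986, 'rvec': [-2.391, 1.644, 0.233], 'tvec': [-0.6, -0.032, 0.391]}
```

View pics/scene.png

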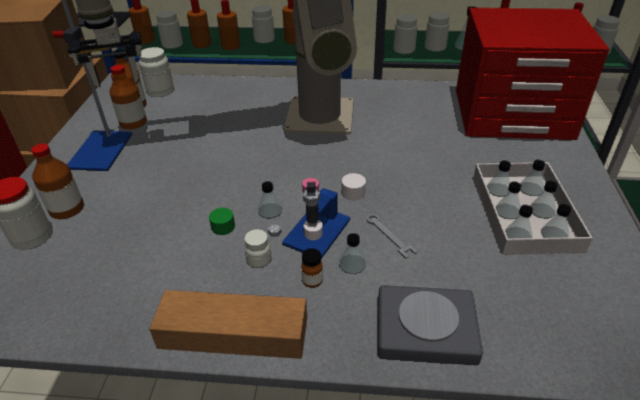

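View pics/top.png

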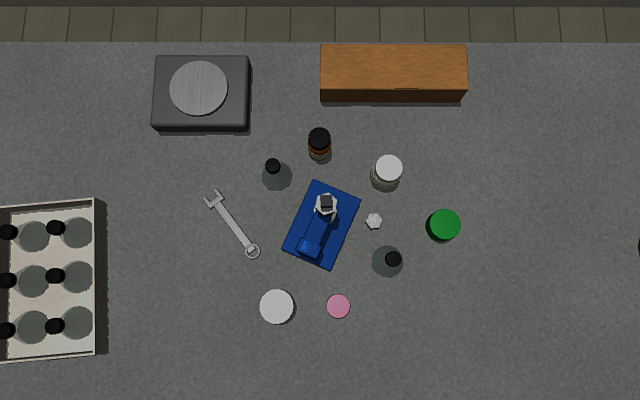

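The clamp is at top (321,225), with its head at (326,202) and its column toward (308,248). In the scene view the puck under the foot is at (313,230). Puck look-alikes in the top view are the larger white one (276,306), pink (338,306) and green (444,224). I choose the smaller white one already in the clamp. Next is a close crop to check.

```bash
cat >> h.py <<'E'
def ray(n,px,z,m=None):
    m=m or eyes.camera_model(n); R,_=cv2.Rodrigues(np.array(m["rvec"],float)); c=-R.T@np.array(m["tvec"],float).ravel()
    d=R.T@np.array([(px[0]-m["cx"])/m["fx"],(px[1]-m["cy"])/m["fy"],1]); return c+d*(z-c[2])/d[2]
def proj(n,P,m=None):
    m=m or eyes.camera_model(n); K=np.array([[m["fx"],0,m["cx"]],[0,m["fy"],m["cy"]],[0,0,1]])
    return cv2.projectPoints(np.array(P,float).reshape(-1,3),np.array(m["rvec"],float),np.array(m["tvec"],float),K,None)[0][:,0]
E
python3 - <<'E'
from h import *
print(ray("top",(326,202),.169),ray("top",(276,306),.03))
for p in [(315,180),(361,199),(330,270),(282,251)]: print(ray("top",p,.014))
a=cv2.imread("pics/scene.png")[165:265,250:370];b=cv2.imread("pics/top.png")[170:280,270:390]
o=np.zeros((600,800,3),np.uint8)
A=cv2.resize(a,None,fx=3.3,fy=3.3,interpolation=2);B=cv2.resize(b,None,fx=3.3,fy=3.3,interpolation=2)
o[:A.shape[0],:A.shape[1]]=A;o[:B.shape[0],400:400+B.shape[1]]=B
cv2.imwrite("pics/crop1.png",o[:370])
E
```

```text
[0.57977635 0.03734808 0.169     ] [0.40045237 0.13145183 0.03      ]
[0.65435337 0.05879    0.014     ]
[ 0.61513962 -0.03567896  0.014     ]
[0.47079535 0.02714262 0.014     ]
[0.50770926 0.12361431 0.014     ]
```

View pics/crop1.png

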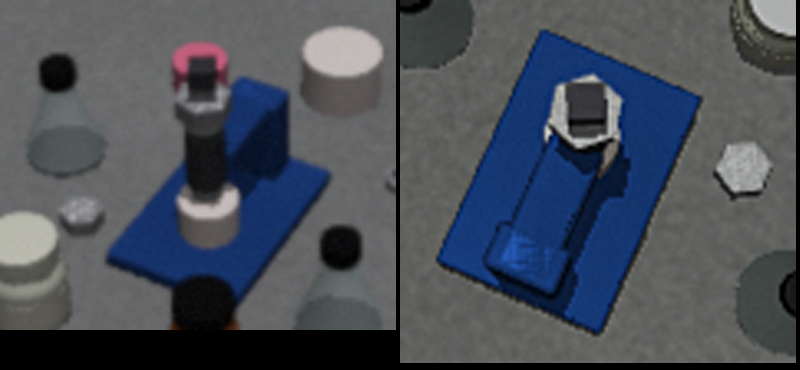

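The crop shows the square head on the clamp, yaw about 0°, with the hex nut below it. The foot stands on the smaller white puck, and the clamp yaw is about -23°. Next I move above the head, turning the tool so that it closes along world y with joint 6 at its clockwise-rich end.

Emit:
{"op": "arm_command", "data": {"deltas": [[[1.5, 2.5, 0.2, 0, 0, 6.6], [1.5, 2.5, 0.2, 0, 0, 6.6], [1.5, 2.5, 0.2, 0, 0, 6.6], [1.5, 2.5, 0.2, 0, 0, 6.6], [1.5, 2.5, 0.2, 0, 0, 6.6], [1.5, 2.5, 0.2, 0, 0, 6.6], [1.5, 2.5, 0.2, 0, 0, 6.6], [1.5, 2.5, 0.2, 0, 0, 6.6], [1.5, 2.5, 0.2, 0, 0, 6.6], [1.5, 2.5, 0.2, 0, 0, 6.6], [1.5, 2.5, 0.2, 0, 0, 6.6], [1.5, 2.5, 0.2, 0, 0, 6.6]]]}}

```text
t: 1.1
tool_pos: [0.3955, -0.2586, 0.2423]
orientation: [-2.008, -2.416, -0.0]
force: [-0.0, -0.3, -0.3]
opening: 0.0934
gripper_force: 0.0
```

Emit:
{"op": "arm_command", "data": {"deltas": [[[1.5, 2.5, 0.2, 0, 0, 6.6], [1.5, 2.5, 0.2, 0, 0, 6.6], [1.5, 2.5, 0.2, 0, 0, 6.6], [1.5, 2.5, 0.2, 0, 0, 6.6], [1.5, 2.5, 0.2, 0, 0, 6.6], [1.5, 2.5, 0.2, 0, 0, 6.6], [1.5, 2.5, 0.2, 0, 0, 6.6], [1.5, 2.5, 0.2, 0, 0, 6.6], [1.5, 2.5, 0.2, 0, 0, 6.6], [1.5, 2.5, 0.2, 0, 0, 6.6], [1.5, 2.5, 0.2, 0, 0, 6.6], [0, 0, 0, 0, 0, 0]]]}}

```text
t: 2.1
tool_pos: [0.5616, 0.0191, 0.2642]
orientation: [-0.18, -3.136, -0.003]
force: [1.2, 0.1, -0.2]
opening: 0.0929
gripper_force: 0.0
```

```bash
cat >> h.py <<'E'
def st():
    s=monitor.read_state(); R,_=cv2.Rodrigues(np.array(s["orientation"],float))
    print("t",round(s["t"],2),"p",np.round(s["tool_pos"],4),"yawY",round(np.degrees(np.arctan2(R[1,1],R[0,1])),2),"tilt",np.round(R[:2,2],4),"F",np.round(s["force"],1),"T",np.round(s["wrist_torque"],3),"open",np.round(s["opening"],4),"q1,6",np.round([s["q"][0],s["q"][5]],3)); return s,R
E
python3 - <<'E'
from h import *
st(); m=eyes.camera_model("wrist"); a=eyes.read_camera("wrist"); cv2.imwrite("pics/w1.png",a)
R=cv2.Rodrigues(np.array(m["rvec"],float))[0]; print("cam",-R.T@np.array(m["tvec"]).ravel(), R[2]); print(proj("wrist",[.58,.037,.169],m))
E
```

```text
t 2.1 p [0.5616 0.0191 0.2642] yawY 83.43 tilt [0.     0.0018] F [ 1.2  0.1 -0.2] T [ 0.013 -0.169 -0.023] open 0.0929 q1,6 [-0.058 -1.515]
cam [0.48504794 0.02717797 0.4311088 ] [ 0.27514639 -0.03127905 -0.96089338]
[[341.66642395 215.1037891 ]]
```

View pics/w1.png

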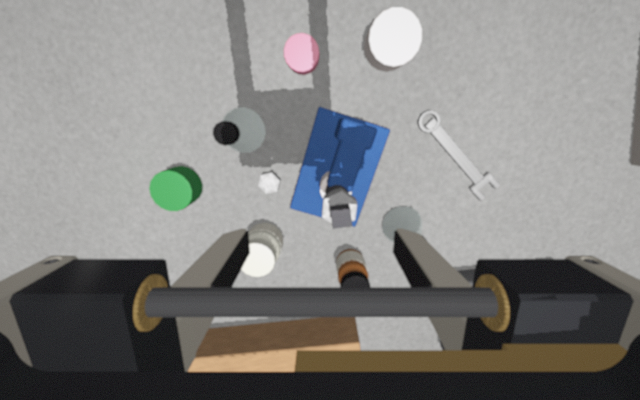

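The wrist view shows the head top at about (341,214), matching the projected (342,215), with the nut just behind it. A close crop will give yaw and heights.

Run:
```python
from h import *
a=cv2.imread("pics/w1.png")[160:240,300:380];b=cv2.imread("pics/top.png")[180:230,300:350]
o=np.hstack([cv2.resize(a,(400,400),interpolation=cv2.INTER_CUBIC),cv2.resize(b,(400,400),interpolation=cv2.INTER_CUBIC)])
cv2.imwrite("pics/crop2.png",o)
```

```text
(no output)
```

View pics/crop2.png

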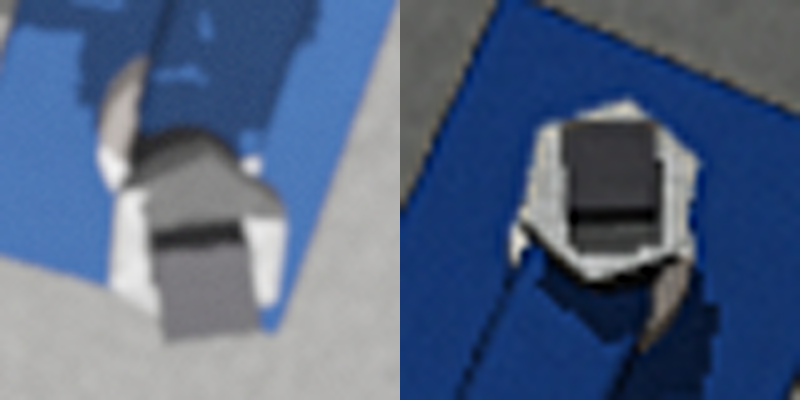

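Run:
```python
from h import *
from scipy.optimize import least_squares
mt,mw=eyes.camera_model("top"),eyes.camera_model("wrist")
T=np.array([(320.25,195.25),(332.25,195),(332.5,206),(321.25,206.5)])
W=np.array([(330.4,209.6),(348.6,208),(351.6,226),(333.6,227.6)])
for z in(.167,.169,.171):
  for n,P,m in(("top",T,mt),("wrist",W,mw)):
    X=np.array([ray(n,p,z,m) for p in P]); e=np.roll(X,-1,0)-X
    print(z,n,X.mean(0)[:2],"len",np.linalg.norm(e,axis=1).round(4),"ang",(np.degrees(np.arctan2(e[:,1],e[:,0]))%90).round(1))
V=np.array([(628,103),(700,160),(690,260),(590,283),(522,222),(537,130)],float)
V=np.c_[300+(V[:,0]-400)/8,180+V[:,1]/8]; X=np.array([ray("top",p,.139,mt) for p in V]); d=X-X.mean(0)
print("nut",X.mean(0),np.linalg.norm(d[:,:2],axis=1).round(4),(np.degrees(np.arctan2(d[:,1],d[:,0]))%60).round(1))
```

```text
0.167 top [0.58245075 0.03638351] len [0.0205 0.0191 0.0192 0.0196] ang [1.6 1.4 3.  5.4]
0.167 wrist [0.58260888 0.03398243] len [0.0181 0.0194 0.0182 0.0195] ang [88.3  3.5 88.5  3.1]
0.169 top [0.58207575 0.03640526] len [0.0205 0.019  0.0191 0.0196] ang [1.6 1.4 3.  5.4]
0.169 wrist [0.58186454 0.03392152] len [0.0179 0.0193 0.0181 0.0193] ang [88.3  3.5 88.5  3.1]
0.171 top [0.58170074 0.03642701] len [0.0204 0.019  0.0191 0.0195] ang [1.6 1.4 3.  5.4]
0.171 wrist [0.5811202  0.03386062] len [0.0178 0.0191 0.0179 0.0192] ang [88.3  3.5 88.5  3.1]
nut [0.5815503  0.03634405 0.139     ] [0.0206 0.021  0.0229 0.0207 0.0207 0.0216] [49.8 51.  49.5 47.3 48.8 49.7]
```

Emit:
{"op": "arm_command", "data": {"deltas": [[[1.0, 0.8, 0, 0, 0, 4.3], [1.0, 0.8, 0, 0, 0, 4.3], [0, 0, -1.5, 0, 0, 0], [0, 0, -2, 0, 0, 0], [0, 0, -2, 0, 0, 0], [0, 0, -2, 0, 0, 0], [0, 0, -2, 0, 0, 0], [0, 0, -1, 0, 0, 0], [0, 0, -0.5, 0, 0, 0], [0, 0, 0, 0, 0, 0], [0, 0, 0, 0, 0, 0]]]}}

```text
t: 3.07
tool_pos: [0.5805, 0.0306, 0.1555]
orientation: [-0.038, 3.141, -0.0]
force: [1.0, 0.0, 0.6]
opening: 0.0932
gripper_force: 0.0
```

Run:
```python
from h import *
st();
```

```text
t 3.07 p [0.5805 0.0306 0.1555] yawY 91.37 tilt [ 0.0007 -0.0001] F [1.  0.  0.6] T [ 0.094 -0.139  0.017] open 0.0932 q1,6 [-0.036 -1.63 ]
```

Emit:
{"op": "arm_command", "data": {"deltas": [[[0.1, 0.4, -0.3, 0, 0, 0.6], [0, 0.05, -0.3, 0, 0, 0], [0, 0, 0, 0, 0, 0], [0, 0, 0, 0, 0, 0], [0, 0, 0, 0, 0, 0], [0, 0, 0, 0, 0, 0]]]}}

```text
t: 3.57
tool_pos: [0.5813, 0.0354, 0.1489]
orientation: [-0.055, 3.141, -0.0]
force: [0.4, -0.6, 0.6]
opening: 0.0934
gripper_force: 0.0
```

Emit:
{"op": "arm_command", "data": {"deltas": [[[0, 0, 0, 0, 0, 0], [0, 0, 0, 0, 0, 0], [0, 0, 0, 0, 0, 0], [0, 0, 0, 0, 0, 0], [0, 0, 0, 0, 0, 0], [0, 0, 0, 0, 0, 0], [0, 0, 0, 0, 0, 0], [0, 0, 0, 0, 0, 0]]], "gripper": -1, "squeeze": 20}}

```text
t: 4.23
tool_pos: [0.5812, 0.0354, 0.1486]
orientation: [0.055, -3.141, 0.0]
force: [0.0, 0.2, 0.1]
opening: 0.0444
gripper_force: 0.0
```

Run:
```python
from h import *
st(); cv2.imwrite("pics/w2.png",eyes.read_camera("wrist"))
```

```text
t 4.23 p [0.5812 0.0354 0.1486] yawY 92.02 tilt [-0. -0.] F [0.  0.2 0.1] T [ 0.059 -0.152  0.003] open 0.0444 q1,6 [-0.027 -1.633]
```

Emit:
{"op": "arm_command", "data": {"deltas": [[[0, 0, 0, 0, 0, 0], [0, 0, 0, 0, 0, 0], [0, 0, 0, 0, 0, 0], [0, 0, 0, 0, 0, 0], [0, 0, 0, 0, 0, 0], [0, 0, 0, 0, 0, 0]]]}}

```text
t: 4.78
tool_pos: [0.5811, 0.0367, 0.1486]
orientation: [0.056, -3.141, -0.003]
force: [-0.3, 4.5, 0.1]
opening: 0.0199
gripper_force: 20.0
```

Run:
```python
from h import *
st(); cv2.imwrite("pics/w3.png",eyes.read_camera("wrist")[150:400,220:440])
```

```text
t 4.78 p [0.5811 0.0367 0.1486] yawY 92.05 tilt [-0.      0.0019] F [-0.3  4.5  0.1] T [ 0.985 -0.08  -0.09 ] open 0.0199 q1,6 [-0.026 -1.633]
```

Emit:
{"op": "arm_command", "data": {"deltas": [[[0.05, 0.12, 0, 0, 0, 0], [0, 0, 0, 0, 0, 0], [0, 0, -0.01, 0, 0, -3], [0, 0, -0.01, 0, 0, -3], [0, 0, -0.015, 0, 0, -3], [0, 0, -0.01, 0, 0, -3], [0, 0, -0.015, 0, 0, -3]]], "squeeze": 40}}

```text
t: 5.42
tool_pos: [0.5813, 0.0371, 0.148]
orientation: [-0.358, -3.12, -0.001]
force: [-3.8, 3.7, 3.6]
opening: 0.0196
gripper_force: 40.0
```

Run:
```python
from h import *
st()
```

```text
t 5.42 p [0.5813 0.0371 0.148 ] yawY 76.89 tilt [-0.001   0.0008] F [-3.8  3.7  3.6] T [0.563 0.487 0.164] open 0.0196 q1,6 [-0.025 -1.367]
```

Emit:
{"op": "arm_command", "data": {"deltas": [[[-0.1, 0.1, 0, 0, 0, 0], [0, 0, -0.02, 0, 0, -3], [0, 0, -0.015, 0, 0, -3], [0, 0, -0.015, 0, 0, -3]]]}}

```text
t: 5.75
tool_pos: [0.5812, 0.0374, 0.1476]
orientation: [0.6, 3.083, -0.0]
force: [1.9, 0.6, -0.8]
opening: 0.0196
gripper_force: 40.0
```

Run:
```python
from h import *
st()
```

```text
t 5.75 p [0.5812 0.0374 0.1476] yawY 67.98 tilt [ 0.0013 -0.0004] F [ 1.9  0.6 -0.8] T [ 0.068 -0.338  0.139] open 0.0196 q1,6 [-0.024 -1.21 ]
```

Emit:
{"op": "arm_command", "data": {"deltas": [[[0, 0, 0, 0, 0, 0], [0, 0, 0, 0, 0, 0]]]}}

```text
t: 5.92
tool_pos: [0.5812, 0.0374, 0.1477]
orientation: [0.595, 3.083, -0.0]
force: [2.3, -0.6, -1.3]
opening: 0.0197
gripper_force: 40.0
```

Run:
```python
from h import *
st()
```

```text
t 5.92 p [0.5812 0.0374 0.1477] yawY 68.16 tilt [ 0.0012 -0.0003] F [ 2.3 -0.6 -1.3] T [-0.011 -0.554 -0.094] open 0.0197 q1,6 [-0.024 -1.213]
```

Emit:
{"op": "arm_command", "data": {"deltas": [[[0.03, 0, -0.01, 0, 0, -2.5], [0, 0, -0.01, 0, 0, -2.5], [0, 0, -0.01, 0, 0, -2.5], [0, 0, -0.01, 0, 0, -2.5]]]}}

```text
t: 6.25
tool_pos: [0.5813, 0.0376, 0.1473]
orientation: [0.864, 3.02, 0.0]
force: [2.7, 0.7, -0.1]
opening: 0.0194
gripper_force: 40.0
```

```bash
python3 -c "
from h import *
s,_=st();print(s['joint_torque'][5])"
```

```text
t 6.25 p [0.5813 0.0376 0.1473] yawY 58.06 tilt [ 0.0008 -0.    ] F [ 2.7  0.7 -0.1] T [ 0.067 -0.491  0.135] open 0.0194 q1,6 [-0.023 -1.037]
-0.9689141437411308
```

Emit:
{"op": "arm_command", "data": {"deltas": [[[0, 0, -0.01, 0, 0, -2.5], [0, 0, -0.01, 0, 0, -2.5], [0, 0, -0.01, 0, 0, -2.5], [0, 0, -0.01, 0, 0, -2.5]]]}}

```text
t: 6.58
tool_pos: [0.5815, 0.0378, 0.1469]
orientation: [1.124, 2.933, 0.001]
force: [3.4, 1.6, -0.8]
opening: 0.0194
gripper_force: 40.0
```

```bash
python3 -c "
from h import *
s,_=st();print(s['joint_torque'][5])"
```

```text
t 6.58 p [0.5815 0.0378 0.1469] yawY 48.07 tilt [0.0012 0.0003] F [ 3.4  1.6 -0.8] T [ 0.17  -0.594  0.116] open 0.0194 q1,6 [-0.023 -0.862]
-0.9630230069160461
```

Emit:
{"op": "arm_command", "data": {"deltas": [[[0.06, 0.03, -0.01, 0, 0, -2.5], [0, 0, -0.01, 0, 0, -2.5], [0, 0, -0.01, 0, 0, -2.5], [0, 0, -0.01, 0, 0, -2.5]]]}}

```text
t: 6.92
tool_pos: [0.5817, 0.038, 0.1464]
orientation: [1.375, 2.824, 0.0]
force: [1.2, 0.0, 0.3]
opening: 0.0199
gripper_force: 40.0
```

```bash
python3 -c "
from h import *
s,_=st();print(s['joint_torque'][5])"
```

```text
t 6.92 p [0.5817 0.038  0.1464] yawY 38.07 tilt [0.0002 0.    ] F [1.2 0.  0.3] T [ 0.138 -0.192  0.068] open 0.0199 q1,6 [-0.023 -0.687]
-0.9698112308979034
```

Emit:
{"op": "arm_command", "data": {"deltas": [[[0, 0, -0.01, 0, 0, -2.5], [0, 0, -0.01, 0, 0, -2.5], [0, 0, -0.01, 0, 0, -2.5], [0, 0, -0.01, 0, 0, -2.5]]]}}

```text
t: 7.25
tool_pos: [0.5819, 0.0381, 0.146]
orientation: [1.616, 2.693, 0.001]
force: [1.4, 1.5, -0.2]
opening: 0.0196
gripper_force: 40.0
```

```bash
python3 -c "
from h import *
s,_=st();print(s['joint_torque'][5])"
```

```text
t 7.25 p [0.5819 0.0381 0.146 ] yawY 28.07 tilt [0.0006 0.0002] F [ 1.4  1.5 -0.2] T [ 0.246 -0.45   0.144] open 0.0196 q1,6 [-0.023 -0.513]
-0.9661367163062096
```

Emit:
{"op": "arm_command", "data": {"deltas": [[[0, 0, -0.01, 0, 0, -2.5], [0, 0, -0.01, 0, 0, -2.5]]]}}

```text
t: 7.42
tool_pos: [0.5819, 0.0382, 0.1458]
orientation: [1.732, 2.62, 0.001]
force: [2.2, 1.3, -0.6]
opening: 0.0195
gripper_force: 40.0
```

```bash
python3 -c "
from h import *
st()"
```

```text
t 7.42 p [0.5819 0.0382 0.1458] yawY 23.07 tilt [0.0008 0.0003] F [ 2.2  1.3 -0.6] T [ 0.265 -0.47   0.16 ] open 0.0195 q1,6 [-0.023 -0.425]
```

Emit:
{"op": "arm_command", "data": {"deltas": [[[0, 0, -0.01, 0, 0, -2.5], [0, 0, -0.01, 0, 0, -2.5]]]}}

```text
t: 7.58
tool_pos: [0.582, 0.0381, 0.1456]
orientation: [1.845, 2.542, 0.001]
force: [3.3, 1.8, -0.0]
opening: 0.0198
gripper_force: 40.0
```

```bash
python3 -c "
from h import *
st()"
```

```text
t 7.58 p [0.582  0.0381 0.1456] yawY 18.07 tilt [0.001  0.0003] F [ 3.3  1.8 -0. ] T [ 0.268 -0.546  0.161] open 0.0198 q1,6 [-0.023 -0.338]
```

Emit:
{"op": "arm_command", "data": {"deltas": [[[0, 0, -0.01, 0, 0, -2.5], [0, 0, -0.01, 0, 0, -2.5]]]}}

```text
t: 7.75
tool_pos: [0.5822, 0.0382, 0.1454]
orientation: [1.954, 2.459, 0.002]
force: [4.0, 2.2, -1.8]
opening: 0.0196
gripper_force: 40.0
```

```bash
python3 -c "
from h import *
st()"
```

```text
t 7.75 p [0.5822 0.0382 0.1454] yawY 13.07 tilt [0.0013 0.0004] F [ 4.   2.2 -1.8] T [ 0.292 -0.703  0.153] open 0.0196 q1,6 [-0.023 -0.251]
```

Emit:
{"op": "arm_command", "data": {"deltas": [[[0.07, 0.03, -0.01, 0, 0, -2.5], [0, 0, -0.01, 0, 0, -2.5]]]}}

```text
t: 7.92
tool_pos: [0.5824, 0.0382, 0.1452]
orientation: [2.06, 2.372, -0.0]
force: [0.8, 1.3, 0.5]
opening: 0.0197
gripper_force: 40.0
```

```bash
python3 -c "
from h import *
st()"
```

```text
t 7.92 p [0.5824 0.0382 0.1452] yawY 8.06 tilt [ 0.0001 -0.0001] F [0.8 1.3 0.5] T [ 0.072 -0.207  0.123] open 0.0197 q1,6 [-0.022 -0.163]
```

Emit:
{"op": "arm_command", "data": {"deltas": [[[0, 0, -0.01, 0, 0, -2.5], [0, 0, -0.01, 0, 0, -2.5]]]}}

```text
t: 8.08
tool_pos: [0.5825, 0.0383, 0.145]
orientation: [2.161, 2.28, 0.001]
force: [0.9, 0.8, -1.1]
opening: 0.0197
gripper_force: 40.0
```

```bash
python3 -c "
from h import *
st()"
```

```text
t 8.08 p [0.5825 0.0383 0.145 ] yawY 3.07 tilt [0.0004 0.0001] F [ 0.9  0.8 -1.1] T [ 0.092 -0.271  0.118] open 0.0197 q1,6 [-0.022 -0.076]
```

Emit:
{"op": "arm_command", "data": {"deltas": [[[0, 0, -0.01, 0, 0, -2.5], [0, 0, -0.01, 0, 0, -2.5]]]}}

```text
t: 8.25
tool_pos: [0.5826, 0.0383, 0.1448]
orientation: [2.258, 2.183, 0.001]
force: [2.3, 0.9, 0.5]
opening: 0.0193
gripper_force: 40.0
```

```bash
python3 -c "
from h import *
st()"
```

```text
t 8.25 p [0.5826 0.0383 0.1448] yawY -1.93 tilt [0.0006 0.0001] F [2.3 0.9 0.5] T [ 0.166 -0.427  0.091] open 0.0193 q1,6 [-0.022  0.011]
```

Emit:
{"op": "arm_command", "data": {"deltas": [[[0, 0, 0, 0, 0, 0], [0, 0, 0, 0, 0, 0], [0, 0, 0.15, 0, 0, 0], [0, 0, 0.15, 0, 0, 0], [0, 0, 0, 0, 0, 0]]], "gripper": -0.4}}

```text
t: 8.67
tool_pos: [0.5825, 0.0381, 0.1482]
orientation: [2.258, 2.184, 0.0]
force: [0.4, -0.0, 0.3]
opening: 0.0279
gripper_force: 0.0
```

```bash
python3 -c "
from h import *
st()"
```

```text
t 8.67 p [0.5825 0.0381 0.1482] yawY -1.92 tilt [ 0.0004 -0.0001] F [ 0.4 -0.   0.3] T [-0.08  -0.087  0.062] open 0.0279 q1,6 [-0.022  0.011]
```

Emit:
{"op": "arm_command", "data": {"deltas": [[[0, 0, 0, 0, 0, 0], [0, 0, 0, 0, 0, 0], [0, 0, 0, 0, 0, 0], [0, 0, 0, 0, 0, 0]]], "gripper": -1}}

```text
t: 9.0
tool_pos: [0.5826, 0.0382, 0.1479]
orientation: [2.259, 2.182, 0.001]
force: [1.6, -0.4, 0.2]
opening: 0.0196
gripper_force: 40.0
```

```bash
python3 -c "
from h import *
st()"
```

```text
t 9.0 p [0.5826 0.0382 0.1479] yawY -1.98 tilt [ 0.0007 -0.    ] F [ 1.6 -0.4  0.2] T [-0.054 -0.38  -0.104] open 0.0196 q1,6 [-0.022  0.012]
```

Emit:
{"op": "arm_command", "data": {"deltas": [[[0.02, 0, -0.01, 0, 0, -2.5], [0, 0, -0.01, 0, 0, -2.5]]]}}

```text
t: 9.17
tool_pos: [0.5827, 0.0382, 0.1477]
orientation: [2.354, 2.08, 0.0]
force: [1.6, 0.3, 0.1]
opening: 0.0197
gripper_force: 40.0
```

```bash
python3 -c "
from h import *
st()"
```

```text
t 9.17 p [0.5827 0.0382 0.1477] yawY -7.07 tilt [ 0.0004 -0.0001] F [1.6 0.3 0.1] T [-0.087 -0.336  0.217] open 0.0197 q1,6 [-0.022  0.101]
```

Emit:
{"op": "arm_command", "data": {"deltas": [[[0, 0, -0.01, 0, 0, -2.5], [0, 0, -0.01, 0, 0, -2.5]]]}}

```text
t: 9.33
tool_pos: [0.5828, 0.0382, 0.1475]
orientation: [2.443, 1.975, 0.001]
force: [1.0, -0.1, 0.4]
opening: 0.0195
gripper_force: 40.0
```

```bash
python3 -c "
from h import *
st()"
```

```text
t 9.33 p [0.5828 0.0382 0.1475] yawY -12.09 tilt [ 0.0007 -0.0002] F [ 1.  -0.1  0.4] T [-0.063 -0.373  0.226] open 0.0195 q1,6 [-0.022  0.189]
```

Emit:
{"op": "arm_command", "data": {"deltas": [[[0, 0, -0.01, 0, 0, -2.5], [0, 0, -0.01, 0, 0, -2.5]]]}}

```text
t: 9.5
tool_pos: [0.5829, 0.0382, 0.1474]
orientation: [2.526, 1.866, 0.001]
force: [2.3, -0.9, -1.3]
opening: 0.0197
gripper_force: 40.0
```

```bash
python3 -c "
from h import *
st()"
```

```text
t 9.5 p [0.5829 0.0382 0.1474] yawY -17.08 tilt [ 0.0009 -0.0002] F [ 2.3 -0.9 -1.3] T [-0.119 -0.397  0.174] open 0.0197 q1,6 [-0.022  0.276]
```

Emit:
{"op": "arm_command", "data": {"deltas": [[[0.03, 0, -0.01, 0, 0, -2.5]]]}}

```text
t: 9.58
tool_pos: [0.583, 0.0381, 0.1473]
orientation: [2.566, 1.811, 0.0]
force: [0.9, -0.9, 2.1]
opening: 0.0194
gripper_force: 40.0
```

```bash
python3 -c "
from h import *
s,_=st();print(s['joint_torque'][5])"
```

```text
t 9.58 p [0.583  0.0381 0.1473] yawY -19.58 tilt [ 0.0005 -0.0002] F [ 0.9 -0.9  2.1] T [-0.124 -0.025  0.267] open 0.0194 q1,6 [-0.022  0.32 ]
-0.8534125238656998
```

Emit:
{"op": "arm_command", "data": {"deltas": [[[0, 0, -0.01, 0, 0, -2.5]]]}}

```text
t: 9.67
tool_pos: [0.583, 0.0381, 0.1472]
orientation: [2.605, 1.755, 0.0]
force: [0.8, -1.9, 0.0]
opening: 0.0194
gripper_force: 40.1
```

```bash
python3 -c "
from h import *
s,_=st();print(s['joint_torque'][5])"
```

```text
t 9.67 p [0.583  0.0381 0.1472] yawY -22.08 tilt [ 0.0005 -0.0003] F [ 0.8 -1.9  0. ] T [-0.051 -0.227  0.324] open 0.0194 q1,6 [-0.022  0.363]
-0.8350702375173569
```

Emit:
{"op": "arm_command", "data": {"deltas": [[[0, 0, -0.01, 0, 0, -2.5]]]}}

```text
t: 9.75
tool_pos: [0.5831, 0.038, 0.1471]
orientation: [2.643, 1.697, 0.001]
force: [1.7, -1.2, 1.5]
opening: 0.0192
gripper_force: 40.1
```

```bash
python3 -c "
from h import *
s,_=st();print(s['joint_torque'][5])"
```

```text
t 9.75 p [0.5831 0.038  0.1471] yawY -24.58 tilt [ 0.0006 -0.0003] F [ 1.7 -1.2  1.5] T [-0.151 -0.191  0.288] open 0.0192 q1,6 [-0.022  0.407]
-0.8195240423083305
```

Emit:
{"op": "arm_command", "data": {"deltas": [[[0, 0, -0.01, 0, 0, -2.5], [0, 0, -0.01, 0, 0, -2.5]]]}}

```text
t: 9.92
tool_pos: [0.5832, 0.038, 0.147]
orientation: [2.714, 1.58, 0.001]
force: [1.0, -1.1, 1.5]
opening: 0.0197
gripper_force: 40.1
```

```bash
python3 -c "
from h import *
s,_=st();print(s['joint_torque'][5])"
```

```text
t 9.92 p [0.5832 0.038  0.147 ] yawY -29.58 tilt [ 0.0009 -0.0004] F [ 1.  -1.1  1.5] T [-0.15  -0.325  0.274] open 0.0197 q1,6 [-0.022  0.494]
-0.7879048772156239
```

Emit:
{"op": "arm_command", "data": {"deltas": [[[0, 0, -0.01, 0, 0, -2.5], [0, 0, -0.01, 0, 0, -2.5]]]}}

```text
t: 10.08
tool_pos: [0.5832, 0.0379, 0.1468]
orientation: [2.781, 1.46, 0.001]
force: [2.6, -1.6, 0.7]
opening: 0.0194
gripper_force: 40.1
```

```bash
python3 -c "
from h import *
s,_=st();print(s['joint_torque'][5])"
```

```text
t 10.08 p [0.5832 0.0379 0.1468] yawY -34.58 tilt [ 0.001  -0.0005] F [ 2.6 -1.6  0.7] T [-0.205 -0.346  0.296] open 0.0194 q1,6 [-0.022  0.581]
-0.7559892721474171
```

Emit:
{"op": "arm_command", "data": {"deltas": [[[0, 0, -0.01, 0, 0, -2.5], [0, 0, 0, 0, 0, 0]]]}}

```text
t: 10.25
tool_pos: [0.5833, 0.0379, 0.1467]
orientation: [2.812, 1.399, 0.001]
force: [2.9, -1.8, 0.6]
opening: 0.0197
gripper_force: 40.0
```

```bash
python3 -c "
from h import *
s,_=st();print(s['joint_torque'][5])"
```

```text
t 10.25 p [0.5833 0.0379 0.1467] yawY -37.08 tilt [ 0.0011 -0.0005] F [ 2.9 -1.8  0.6] T [-0.214 -0.362  0.182] open 0.0197 q1,6 [-0.022  0.625]
1.2125403061509132
```

Emit:
{"op": "arm_command", "data": {"deltas": [[[0, 0, 0, 0, 0, 0], [0, 0, 0, 0, 0, 0], [0, 0, 0, 0, 0, 0], [0, 0, 0, 0, 0, 0], [0, 0, 0.5, 0, 0, 0], [0, 0, 2.5, 0, 0, 0], [0, 0, 3, 0, 0, 0], [0, 0, 0, 0, 0, 6.5], [0, 0, 0, 0, 0, 6.5], [0, 0, 0, 0, 0, 6.5], [0, 0, 0, 0, 0, 6.5], [0, 0, 0, 0, 0, 6.5]]], "gripper": 1}}

```text
t: 11.25
tool_pos: [0.5828, 0.0383, 0.2068]
orientation: [2.3, 2.14, 0.0]
force: [0.2, -0.1, 0.2]
opening: 0.0917
gripper_force: 0.0
```

Emit:
{"op": "arm_command", "data": {"deltas": [[[0, 0, 0, 0, 0, 6.5], [0, 0, 0, 0, 0, 6.5], [0, 0, 0, 0, 0, 6.5], [0, 0, 0, 0, 0, 6.5], [0, 0, 0, 0, 0, 6.5], [0, 0, 0, 0, 0, 6.5], [0, 0, 0, 0, 0, 6.5], [0, 0, 0, 0, 0, 6.5], [0, 0, 0, 0, 0, 6.5], [0, 0, 0, 0, 0, 6.5], [0, 0, 0, 0, 0, 6.5], [0, 0, 0, 0, 0, 6.5]]]}}

```text
t: 12.25
tool_pos: [0.5828, 0.0383, 0.2067]
orientation: [0.441, 3.11, 0.0]
force: [-0.9, 1.0, 0.2]
opening: 0.0932
gripper_force: 0.0
```

Emit:
{"op": "arm_command", "data": {"deltas": [[[0, 0, 0, 0, 0, 6.5], [0, 0, 0, 0, 0, 0], [0, 0, 0, 0, 0, 0]]]}}

```text
t: 12.5
tool_pos: [0.5828, 0.0382, 0.2066]
orientation: [0.279, 3.129, 0.0]
force: [0.5, 0.3, -0.0]
opening: 0.093
gripper_force: 0.0
```

```bash
python3 -c "
from h import *
st(); m=eyes.camera_model('wrist'); a=eyes.read_camera('wrist'); b=eyes.read_camera('top'); cv2.imwrite('pics/w4.png',a); cv2.imwrite('pics/t4.png',b)
import pickle; pickle.dump(m,open('m4.pkl','wb'))
u,v=proj('wrist',[.582,.037,.15],m)[0]; print(u,v); u=int(u);v=int(v)
A=cv2.resize(a[v-40:v+40,u-40:u+40],(400,400),interpolation=2)
B=cv2.resize(b[180:230,300:350],(400,400),interpolation=2)
cv2.imwrite('pics/crop4.png',np.hstack([A,B]))"
```

```text
t 12.5 p [0.5828 0.0382 0.2066] yawY 79.82 tilt [ 0.0001 -0.    ] F [ 0.5  0.3 -0. ] T [ 0.022 -0.11  -0.06 ] open 0.093 q1,6 [-0.022 -1.415]
320.1791877502877 211.56066622316854
```

View pics/crop4.png

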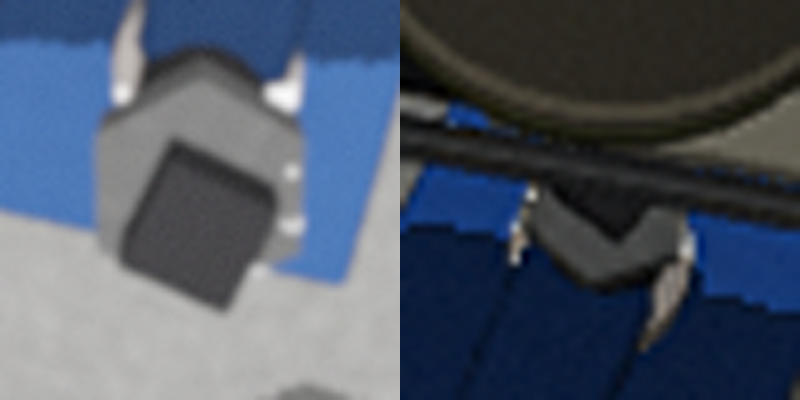

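Nut flats are square to the fingers, with vertical sides at crop x≈100 and 300, and the head has turned as commanded. I descend onto the nut.

Emit:
{"op": "arm_command", "data": {"deltas": [[[0, 0, -1.5, 0, 0, 0], [0, 0, -2, 0, 0, 0], [0, 0, -2, 0, 0, 0], [0, 0, -1.5, 0, 0, 0], [0, 0, -1, 0, 0, 0], [0, 0, -0.35, 0, 0, 0], [0, 0, 0, 0, 0, 0]]]}}

```text
t: 13.18
tool_pos: [0.5822, 0.0382, 0.122]
orientation: [-0.275, -3.128, 0.0]
force: [-0.3, 0.2, 0.0]
opening: 0.0928
gripper_force: 0.0
```

Emit:
{"op": "arm_command", "data": {"deltas": [[[0, 0, 0, 0, 0, 0], [0, 0, 0, 0, 0, 0], [0, 0, 0, 0, 0, 0], [0, 0, 0, 0, 0, 0], [0, 0, 0, 0, 0, 0], [0, 0, 0, 0, 0, 0], [0, 0, 0, 0, 0, 0], [0, 0, 0, 0, 0, 0], [0, 0, 0, 0, 0, 0], [0, 0, 0, 0, 0, 0], [0, 0, 0, 0, 0, 0]]], "gripper": -1, "squeeze": 40}}

```text
t: 14.1
tool_pos: [0.5826, 0.037, 0.1228]
orientation: [-0.274, -3.129, 0.003]
force: [-0.8, -5.0, 1.4]
opening: 0.0355
gripper_force: 39.9
```

```bash
python3 -c "
from h import *
s,_=st();print(s['joint_torque'][5])"
```

```text
t 14.1 p [0.5826 0.037  0.1228] yawY 79.98 tilt [-0.0005 -0.0018] F [-0.8 -5.   1.4] T [-0.762  0.06  -0.143] open 0.0355 q1,6 [-0.023 -1.419]
-0.10319448541849852
```

Emit:
{"op": "arm_command", "data": {"deltas": [[[0, -0.12, 0, 0, 0, -2.5], [0, 0, -0.01, 0, 0, -2.5], [0, 0, -0.01, 0, 0, -2.5]]]}}

```text
t: 14.35
tool_pos: [0.5826, 0.0369, 0.1226]
orientation: [-0.481, -3.104, 0.0]
force: [-1.3, -0.8, 0.4]
opening: 0.0355
gripper_force: 39.9
```

```bash
python3 -c "
from h import *
s,_=st();print(s['joint_torque'][5])"
```

```text
t 14.35 p [0.5826 0.0369 0.1226] yawY 72.4 tilt [-0.0004 -0.    ] F [-1.3 -0.8  0.4] T [-0.003 -0.002  0.152] open 0.0355 q1,6 [-0.024 -1.288]
-0.9788870438933372
```

Emit:
{"op": "arm_command", "data": {"deltas": [[[0, 0, -0.01, 0, 0, -2.5], [0, 0, -0.01, 0, 0, -2.5]]]}}

```text
t: 14.52
tool_pos: [0.5826, 0.0369, 0.1224]
orientation: [-0.616, -3.08, 0.0]
force: [-1.4, -0.6, -0.3]
opening: 0.0355
gripper_force: 39.9
```

```bash
python3 -c "
from h import *
s,_=st();print(s['joint_torque'][5])"
```

```text
t 14.52 p [0.5826 0.0369 0.1224] yawY 67.4 tilt [-0.0004 -0.0001] F [-1.4 -0.6 -0.3] T [ 0.055 -0.035  0.2  ] open 0.0355 q1,6 [-0.024 -1.201]
-0.9494403004646301
```

Emit:
{"op": "arm_command", "data": {"deltas": [[[0, 0, -0.01, 0, 0, -2.5], [0, 0, -0.01, 0, 0, -2.5]]]}}

```text
t: 14.68
tool_pos: [0.5826, 0.0369, 0.1222]
orientation: [-0.749, -3.05, 0.0]
force: [-1.1, -0.8, -0.1]
opening: 0.0355
gripper_force: 39.9
```

```bash
python3 -c "
from h import *
s,_=st();print(s['joint_torque'][5])"
```

```text
t 14.68 p [0.5826 0.0369 0.1222] yawY 62.4 tilt [-0.0005 -0.0002] F [-1.1 -0.8 -0.1] T [-0.026 -0.038  0.176] open 0.0355 q1,6 [-0.024 -1.113]
-0.9492306411266327
```

Emit:
{"op": "arm_command", "data": {"deltas": [[[0, 0, -0.01, 0, 0, -2.5], [0, 0, -0.01, 0, 0, -2.5], [0, 0, -0.01, 0, 0, -2.5]]]}}

```text
t: 14.93
tool_pos: [0.5826, 0.0369, 0.1218]
orientation: [-0.947, -2.995, 0.0]
force: [-0.6, -0.5, -0.3]
opening: 0.0357
gripper_force: 39.9
```

```bash
python3 -c "
from h import *
s,_=st();print(s['joint_torque'][5])"
```

```text
t 14.93 p [0.5826 0.0369 0.1218] yawY 54.9 tilt [-0.0005 -0.0002] F [-0.6 -0.5 -0.3] T [-0.046 -0.053  0.137] open 0.0357 q1,6 [-0.024 -0.983]
-0.9485650062561035
```

Emit:
{"op": "arm_command", "data": {"deltas": [[[0, 0, -0.01, 0, 0, -2.5], [0, 0, -0.01, 0, 0, -2.5], [0, 0, -0.01, 0, 0, -2.5]]]}}

```text
t: 15.18
tool_pos: [0.5826, 0.0369, 0.1216]
orientation: [-1.141, -2.927, 0.001]
force: [-0.7, -0.5, -0.3]
opening: 0.0357
gripper_force: 39.9
```

```bash
python3 -c "
from h import *
s,_=st();print(s['joint_torque'][5])"
```

```text
t 15.18 p [0.5826 0.0369 0.1216] yawY 47.4 tilt [-0.0004 -0.0002] F [-0.7 -0.5 -0.3] T [ 0.021 -0.076  0.157] open 0.0357 q1,6 [-0.024 -0.852]
-0.9484097734093666
```

Emit:
{"op": "arm_command", "data": {"deltas": [[[0, 0, -0.01, 0, 0, -2.5], [0, 0, -0.01, 0, 0, -2.5], [0, 0, -0.01, 0, 0, -2.5]]]}}

```text
t: 15.43
tool_pos: [0.5826, 0.0369, 0.1212]
orientation: [-1.33, -2.846, 0.001]
force: [-0.4, -0.4, 0.4]
opening: 0.0356
gripper_force: 39.9
```

```bash
python3 -c "
from h import *
s,_=st();print(s['joint_torque'][5])"
```

```text
t 15.43 p [0.5826 0.0369 0.1212] yawY 39.9 tilt [-0.0005 -0.0002] F [-0.4 -0.4  0.4] T [-0.066 -0.07   0.11 ] open 0.0356 q1,6 [-0.024 -0.721]
-0.9486975520849228
```

Emit:
{"op": "arm_command", "data": {"deltas": [[[0, 0, -0.01, 0, 0, -2.5], [0, 0, -0.01, 0, 0, -2.5], [0, 0, -0.01, 0, 0, -2.5]]]}}

```text
t: 15.68
tool_pos: [0.5826, 0.0369, 0.1209]
orientation: [-1.513, -2.753, 0.001]
force: [-2.0, -0.6, 0.8]
opening: 0.0357
gripper_force: 39.9
```

```bash
python3 -c "
from h import *
s,_=st();print(s['joint_torque'][5])"
```

```text
t 15.68 p [0.5826 0.0369 0.1209] yawY 32.4 tilt [-0.0005 -0.0002] F [-2.  -0.6  0.8] T [-0.103 -0.04   0.191] open 0.0357 q1,6 [-0.024 -0.59 ]
-0.9482762217521667
```

Emit:
{"op": "arm_command", "data": {"deltas": [[[0, 0, -0.01, 0, 0, -2.5], [0, 0, -0.01, 0, 0, -2.5], [0, 0, -0.01, 0, 0, -2.5]]]}}

```text
t: 15.93
tool_pos: [0.5826, 0.0369, 0.1206]
orientation: [-1.69, -2.648, 0.001]
force: [-0.3, -1.1, -1.0]
opening: 0.0355
gripper_force: 39.9
```

```bash
python3 -c "
from h import *
s,_=st();print(s['joint_torque'][5])"
```

```text
t 15.93 p [0.5826 0.0369 0.1206] yawY 24.9 tilt [-0.0005 -0.0002] F [-0.3 -1.1 -1. ] T [-0.162 -0.001  0.144] open 0.0355 q1,6 [-0.024 -0.459]
-0.9482526406645775
```

Emit:
{"op": "arm_command", "data": {"deltas": [[[0, 0, -0.01, 0, 0, -2.5], [0, 0, -0.01, 0, 0, -2.5], [0, 0, -0.01, 0, 0, -2.5]]]}}

```text
t: 16.18
tool_pos: [0.5826, 0.0369, 0.1203]
orientation: [-1.86, -2.532, 0.001]
force: [-0.4, -0.1, 0.9]
opening: 0.0356
gripper_force: 39.9
```

```bash
python3 -c "
from h import *
s,_=st();print(s['joint_torque'][5])"
```

```text
t 16.18 p [0.5826 0.0369 0.1203] yawY 17.4 tilt [-0.0004 -0.0002] F [-0.4 -0.1  0.9] T [-0.113 -0.034  0.159] open 0.0356 q1,6 [-0.024 -0.328]
-0.9480986371636391
```

Emit:
{"op": "arm_command", "data": {"deltas": [[[0, 0, -0.01, 0, 0, -2.5], [0, 0, -0.01, 0, 0, -2.5], [0, 0, -0.01, 0, 0, -2.5]]]}}

```text
t: 16.43
tool_pos: [0.5826, 0.0369, 0.12]
orientation: [-2.021, -2.405, 0.001]
force: [-0.7, -0.7, 0.1]
opening: 0.0357
gripper_force: 39.9
```

```bash
python3 -c "
from h import *
s,_=st();print(s['joint_torque'][5])"
```

```text
t 16.43 p [0.5826 0.0369 0.12  ] yawY 9.9 tilt [-0.0005 -0.0003] F [-0.7 -0.7  0.1] T [-0.17  -0.025  0.168] open 0.0357 q1,6 [-0.024 -0.197]
-0.9478385746479034
```

Emit:
{"op": "arm_command", "data": {"deltas": [[[0, 0, -0.01, 0, 0, -2.5], [0, 0, -0.01, 0, 0, -2.5], [0, 0, -0.01, 0, 0, -2.5]]]}}

```text
t: 16.68
tool_pos: [0.5826, 0.0369, 0.1197]
orientation: [-2.174, -2.267, 0.001]
force: [-1.2, -0.1, -0.5]
opening: 0.0358
gripper_force: 39.9
```

```bash
python3 -c "
from h import *
s,_=st();print(s['joint_torque'][5])"
```

```text
t 16.68 p [0.5826 0.0369 0.1197] yawY 2.4 tilt [-0.0004 -0.0003] F [-1.2 -0.1 -0.5] T [-0.194 -0.065  0.16 ] open 0.0358 q1,6 [-0.024 -0.066]
-0.947822704911232
```

Emit:
{"op": "arm_command", "data": {"deltas": [[[0, 0, -0.01, 0, 0, -2.5], [0, 0, -0.01, 0, 0, -2.5], [0, 0, -0.01, 0, 0, -2.5]]]}}

```text
t: 16.93
tool_pos: [0.5826, 0.0369, 0.1194]
orientation: [-2.318, -2.12, 0.001]
force: [-1.1, -0.8, 0.6]
opening: 0.0354
gripper_force: 39.9
```

```bash
python3 -c "
from h import *
s,_=st();print(s['joint_torque'][5])"
```

```text
t 16.93 p [0.5826 0.0369 0.1194] yawY -5.1 tilt [-0.0004 -0.0003] F [-1.1 -0.8  0.6] T [-0.122 -0.058  0.123] open 0.0354 q1,6 [-0.024  0.065]
-0.9477270394563675
```

Emit:
{"op": "arm_command", "data": {"deltas": [[[0, 0, -0.01, 0, 0, -2.5], [0, 0, -0.01, 0, 0, -2.5], [0, 0, -0.01, 0, 0, -2.5]]]}}

```text
t: 17.18
tool_pos: [0.5826, 0.0369, 0.1191]
orientation: [-2.452, -1.964, 0.001]
force: [0.3, -0.6, -0.5]
opening: 0.0356
gripper_force: 39.9
```

```bash
python3 -c "
from h import *
s,_=st();print(s['joint_torque'][5])"
```

```text
t 17.18 p [0.5826 0.0369 0.1191] yawY -12.6 tilt [-0.0005 -0.0003] F [ 0.3 -0.6 -0.5] T [-0.187 -0.074  0.133] open 0.0356 q1,6 [-0.024  0.196]
-0.9475165978074074
```

Emit:
{"op": "arm_command", "data": {"deltas": [[[0, 0, -0.01, 0, 0, -2.5], [0, 0, -0.01, 0, 0, -2.5], [0, 0, -0.01, 0, 0, -2.5]]]}}

```text
t: 17.43
tool_pos: [0.5826, 0.0368, 0.1188]
orientation: [-2.575, -1.8, 0.001]
force: [-0.6, -0.5, -0.3]
opening: 0.0359
gripper_force: 39.9
```

```bash
python3 -c "
from h import *
s,_=st();print(s['joint_torque'][5])"
```

```text
t 17.43 p [0.5826 0.0368 0.1188] yawY -20.1 tilt [-0.0005 -0.0003] F [-0.6 -0.5 -0.3] T [-0.211 -0.084  0.153] open 0.0359 q1,6 [-0.024  0.326]
-0.9473443776369095
```

Emit:
{"op": "arm_command", "data": {"deltas": [[[0, 0, -0.01, 0, 0, -2.5], [0, 0, -0.01, 0, 0, -2.5], [0, 0, -0.01, 0, 0, -2.5]]]}}

```text
t: 17.68
tool_pos: [0.5826, 0.0368, 0.1184]
orientation: [2.687, 1.627, -0.001]
force: [-0.1, -0.8, 0.2]
opening: 0.0358
gripper_force: 39.9
```

```bash
python3 -c "
from h import *
s,_=st();print(s['joint_torque'][5])"
```

```text
t 17.68 p [0.5826 0.0368 0.1184] yawY -27.6 tilt [-0.0005 -0.0004] F [-0.1 -0.8  0.2] T [-0.218 -0.028  0.159] open 0.0358 q1,6 [-0.024  0.457]
-0.9474463015794754
```

Emit:
{"op": "arm_command", "data": {"deltas": [[[0, 0, -0.01, 0, 0, -2.5], [0, 0, -0.01, 0, 0, -2.5], [0, 0, -0.01, 0, 0, -2.5]]]}}

```text
t: 17.93
tool_pos: [0.5826, 0.0368, 0.1181]
orientation: [2.788, 1.448, -0.001]
force: [-0.5, -1.1, 0.6]
opening: 0.0356
gripper_force: 39.9
```

```bash
python3 -c "
from h import *
s,_=st();print(s['joint_torque'][5])"
```

```text
t 17.93 p [0.5826 0.0368 0.1181] yawY -35.1 tilt [-0.0005 -0.0003] F [-0.5 -1.1  0.6] T [-0.217  0.06   0.114] open 0.0356 q1,6 [-0.024  0.588]
-0.9424729272723198
```

Emit:
{"op": "arm_command", "data": {"deltas": [[[0, 0, -0.01, 0, 0, -2.5], [0, 0, -0.01, 0, 0, -2.5], [0, 0, -0.01, 0, 0, -2.5]]]}}

```text
t: 18.18
tool_pos: [0.5826, 0.0369, 0.118]
orientation: [2.876, 1.263, -0.001]
force: [-0.6, -1.2, 1.5]
opening: 0.0356
gripper_force: 39.9
```

```bash
python3 -c "
from h import *
s,_=st();print(s['joint_torque'][5])"
```

```text
t 18.18 p [0.5826 0.0369 0.118 ] yawY -42.59 tilt [-0.0005 -0.0004] F [-0.6 -1.2  1.5] T [-0.145  0.181  0.161] open 0.0356 q1,6 [-0.024  0.719]
-0.9150138683617115
```

Emit:
{"op": "arm_command", "data": {"deltas": [[[0, 0, -0.01, 0, 0, -2.5], [0, 0, -0.01, 0, 0, -2.5], [0, 0, -0.01, 0, 0, -2.5]]]}}

```text
t: 18.43
tool_pos: [0.5826, 0.0369, 0.1178]
orientation: [2.953, 1.072, -0.001]
force: [-1.7, -1.0, 2.3]
opening: 0.0358
gripper_force: 39.8
```

```bash
python3 -c "
from h import *
s,_=st();print(s['joint_torque'][5])"
```

```text
t 18.43 p [0.5826 0.0369 0.1178] yawY -50.09 tilt [-0.0004 -0.0003] F [-1.7 -1.   2.3] T [-0.238  0.255  0.239] open 0.0358 q1,6 [-0.024  0.85 ]
-0.8812263607978821
```

Clean touch at yaw about -34.5°, so the target is about -80°.

Emit:
{"op": "arm_command", "data": {"deltas": [[[0, 0, -0.01, 0, 0, -2.5], [0, 0, -0.01, 0, 0, -2.5], [0, 0, -0.01, 0, 0, -2.5], [0, 0, -0.01, 0, 0, -2.5]]]}}

```text
t: 18.77
tool_pos: [0.5826, 0.0369, 0.1176]
orientation: [3.035, 0.811, -0.001]
force: [-2.4, -1.0, 3.8]
opening: 0.0358
gripper_force: 39.8
```

```bash
python3 -c "
from h import *
s,_=st();print(s['joint_torque'][5])"
```

```text
t 18.77 p [0.5826 0.0369 0.1176] yawY -60.09 tilt [-0.0005 -0.0004] F [-2.4 -1.   3.8] T [-0.2    0.431  0.275] open 0.0358 q1,6 [-0.024  1.024]
-0.8373340219259262
```

Emit:
{"op": "arm_command", "data": {"deltas": [[[0, 0, -0.01, 0, 0, -2.5], [0, 0, -0.01, 0, 0, -2.5], [0, 0, -0.01, 0, 0, -2.5], [0, 0, -0.01, 0, 0, -2.5]]]}}

```text
t: 19.1
tool_pos: [0.5826, 0.0369, 0.1174]
orientation: [3.094, 0.543, -0.001]
force: [-1.6, -1.4, 4.9]
opening: 0.0358
gripper_force: 39.8
```

```bash
python3 -c "
from h import *
s,_=st();print(s['joint_torque'][5])"
```

```text
t 19.1 p [0.5826 0.0369 0.1174] yawY -70.09 tilt [-0.0004 -0.0004] F [-1.6 -1.4  4.9] T [-0.227  0.579  0.28 ] open 0.0358 q1,6 [-0.024  1.199]
-0.7943549193441868
```

Emit:
{"op": "arm_command", "data": {"deltas": [[[0, 0, -0.01, 0, 0, -2.5], [0, 0, -0.01, 0, 0, -2.5], [0, 0, -0.01, 0, 0, -2.5], [0, 0, -0.01, 0, 0, -2.5]]]}}

```text
t: 19.43
tool_pos: [0.5826, 0.0368, 0.1172]
orientation: [3.129, 0.272, -0.001]
force: [-4.6, -1.3, 5.1]
opening: 0.0357
gripper_force: 39.8
```

```bash
python3 -c "
from h import *
s,_=st();print(s['joint_torque'][5])"
```

```text
t 19.43 p [0.5826 0.0368 0.1172] yawY -80.08 tilt [-0.0003 -0.0004] F [-4.6 -1.3  5.1] T [-0.236  0.672  0.36 ] open 0.0357 q1,6 [-0.024  1.373]
-0.7511963881552219
```

Emit:
{"op": "arm_command", "data": {"deltas": [[[0, 0, 0, 0, 0, 0], [0, 0, 0, 0, 0, 0], [0, 0, 0, 0, 0, 0], [0, 0, 0, 0, 0, 0], [0, 0, 0, 0, 0, 0], [0, 0, 0, 0, 0, 0], [0, 0, 0, 0, 0, 0], [0, 0, 1, 0, 0, 0], [0, 0, 2, 0, 0, 0], [0, 0, 3, 0, 0, 0], [0, 0, 3, 0, 0, 0], [0, 0, 2, 0, 0, 0]]], "gripper": 1}}

```text
t: 20.43
tool_pos: [0.5837, 0.037, 0.2307]
orientation: [3.129, 0.274, 0.006]
force: [0.4, 0.1, 1.2]
opening: 0.093
gripper_force: 0.0
```

Emit:
{"op": "arm_command", "data": {"deltas": [[[-2, -2, 1, 0, 0, 0], [-2, -3, 0.5, 0, 0, 0], [-2, -3, 0, 0, 0, 0], [-2, -3, 0, 0, 0, 0], [-2, -3, 0, 0, 0, 0], [-2, -3, 0, 0, 0, 0], [-2, -3, 0, 0, 0, 0], [-1, -2, 0, 0, 0, 0], [0, 0, 0, 0, 0, 0], [0, 0, 0, 0, 0, 0]]]}}

```text
t: 21.27
tool_pos: [0.4325, -0.1839, 0.2425]
orientation: [3.129, 0.27, 0.002]
force: [-0.3, 0.7, 0.2]
opening: 0.0933
gripper_force: 0.0
```

```bash
python3 -c "
from h import *
st(); a=eyes.read_camera('scene'); b=eyes.read_camera('top'); cv2.imwrite('pics/s5.png',a)
A=cv2.resize(a[165:265,250:370],(480,400),interpolation=2)
B=cv2.resize(b[140:320,210:470],(320,222),interpolation=2); B=cv2.copyMakeBorder(B,0,178,0,0,0)
cv2.imwrite('pics/crop5.png',np.hstack([A,B]))"
```

```text
t 21.27 p [ 0.4325 -0.1839  0.2425] yawY -80.14 tilt [ 0.0012 -0.0004] F [-0.3  0.7  0.2] T [0.052 0.029 0.021] open 0.0933 q1,6 [-0.511  0.887]
```

View pics/crop5.png

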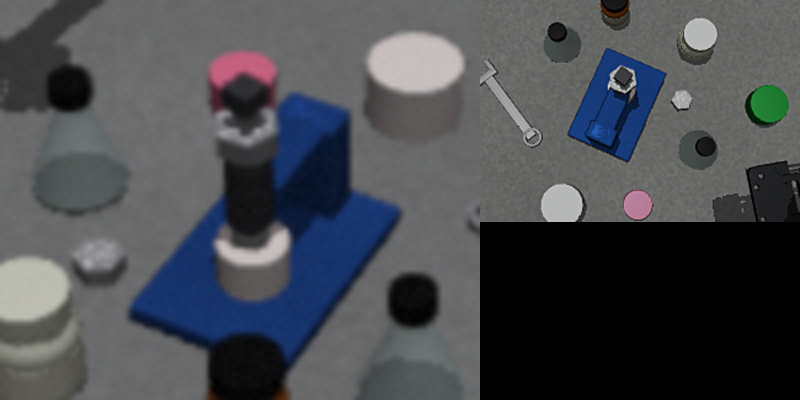

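The puck sits under the foot at crop (253,262), unchanged relative to the foot. The nut is down, the bystanders are in place, and the robot is clear.

```bash
python3 -c "
from h import *
print(ticket.close_job())"
```

```text
the job is handed in; nothing more can be done
None
```

The job is handed in: I turned the set screw about 0.6 rad past first touch on the puck, then the jam nut about 0.8 rad past first touch on the washer. The screw's touch point was less sharp than the nut's and its torque rose about 0.2 N m over the nip, more than the roughly 0.15 N m expected, but the final picture showed the puck centred and the bystanders in place.

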